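# Slide the battery home and close the breaker

### The arm

A 6-joint arm with a two-finger parallel gripper is mounted at the origin on a cart in front of the work surface, level with it; the furniture and walls round the work are solid. World frame = base frame: x ahead of the robot, y to its left, z up, the work surface at z = 0. Lengths are in m, angles in rad, forces in N, time in s.
With the tool pointing down it reaches from about 0.325 to 0.85 m from the base axis. Payload 15.5 kg.
Tool frame: the origin (TCP) lies at the very end of the fingers, on their centre line; the grasp point (between the pads) lies 19 mm behind it (robot.grip_point_offset is the distance from the TCP to the grasp point, in m); z points along the fingers, y is the line along which they close (so a half turn about z gives the same grasp; the last joint's range is limited). The gripper opens to 91 mm and grips with 3 to 60 N. Pads are 32 mm wide; open, the fingers measure 118 mm over their backs; the gripper's body (76 mm by 178 mm) begins 60 mm behind the grasp point.
Start: joints at [1.073, 0.494, 1.345, -0, 1.302, -0.096], TCP at [0.244, 0.575, 0.214] pointing down, gripper open.
Joint ranges: [-2.91, 2.91], [-0.82, 2.16], [0.22, 2.67], [-1.22, 4.37], [0.12, 2.79], [-3.08, 3.08]. Speed limits (rad/s): [1.89, 1.89, 2.57, 3.01, 3.01, 3.01].

### API

Orientations are given as a rotation vector (axis times angle).
In Python, from cell import observe, read_camera, robot, nets gives the robot as it stands. The module is installed in compiled form; this text tells all that it offers.
- The arm moves only by the tool carry_out, never from a script. Its argument "deltas" is a list of rows, each an object with "jaw": the closure, from 0 (fully open) to 1 (shut); "dp": the shift along the world's x, y, z in m, a list of three; "delta_rot": the turn, a rotation vector about the world's x, y, z in rad, a list of three. A call has 1 to 12 rows; each row shifts and turns the commanded pose from where the row before left it; what a row does not reach is not made up. A row lasts 1/8 s, in which the tool goes at most 62.5 mm and 10.7 degrees, less where a joint would pass 70% of its speed; a pose out of reach is approached as far as the arm can. A call with a gripper value outside its range is refused whole. The fingers move at their own pace and stop on an object; "force" is the grip in N (left out, the last holds). Time passes only in rows, so rows that do not move let the fingers close. It gives the time, the measured TCP pose, the force, the opening and the grip force at its end, in the units of the state.
- observe(): the state, without advancing time (a new reading comes with each control period).
- read_camera(name): name is "scene" or "top" or "wrist"; returns a dict with "color" (480x640x3 uint8, red, green, blue), "camera_matrix" (3x3 intrinsics, pixels), "k1" (the pictures are not rectified: a ray, as slopes to the right and down, at radius r is drawn at 1 + k1 r^2 times it, then the intrinsics apply), "R" (3x3) and "t" (3): a world point X has camera coordinates R X + t. Camera axes: x right, y down, z forward; pixel columns grow to the right and rows downward; lengths in m; the calibration is good to about 2 mm. A picture is of the moment at which its call begins. There is no depth.
- robot.hand_in(): hands the job in; it is judged then, once.
Trained networks look in a picture, given as the dict that the camera call returned (one of the last four; its "shot" number tells which), for a name from the list of things; names that differ only in an ending like _2 or _b are one class to them, and where a whole thing is asked for, a point or a joint stands for the part that bears it (a point fixed in the world has none). Each returns a list of dicts, best first, with "score" (0 to 1); they miss things now and then, are a little off and sometimes report something else, mostly with a low value. They report only what shows in the picture. A call takes as long as a camera call.
- nets.recognise(picture, query): "at" ([x, y, z] in m, in world coordinates, good to about 4 mm: the middle of the surface that is visible of it).
The state is a dict: "time_s": time; "joint_pos": joint angles; "joint_velocities": joint speeds; "effort": joint torques, N m; "tool_pos": TCP position; "tool_rot": TCP orientation; "force": force on the tool from outside, world axes, zero at the start; "torque": the same for the moment, N m; "gripper_width": opening from 0.0 (shut) to 1.0 (fully open); "grip_force": force on a finger pad.
Only numpy, scipy, OpenCV 4.12 (cv2) and the standard library are available. Lean on these libraries where they do the work, as an engineer would, in place of code of your own. Each camera call takes 0.05 s, during which the arm holds its last target. There are 200 camera calls.

### The job

Put the tall, heavy battery module on charge without gripping or lifting it: push it low down on its base, close to the worktop and never by its tower or handle, so that it slides upright along the bench instead of tipping, line it up with the mouth of the white charging dock and push it in against the back until the dock's yellow catch has snapped into its side. Only then push the orange breaker toggle on the dock fully over, away from you. Do not tip the battery, and do not shift or knock over the things standing round it.

Things in the scene. Friction and masses are not known exactly. Their poses are not given: they have to be found in the camera images.
- battery: Battery module: dark grey, about 1.5 kg, standing on the worktop. Base 84 mm deep (x), 92 wide (y), 72 high; above it a tower 56 x 62 mm, flush with the base's +x face and set back 28 mm at -x, to 172 mm. Origin: centre of the underside, z up. Its +x face enters the dock first. Friction on the worktop 0.48 to 0.72: pushed above 45 mm it may tip, at 15 to 40 mm it slides.
- push_plate (a point): Centre of the bright push plate (60 x 36 mm) low on the -x face of the battery's base, 30 mm above the worktop; axes as the battery's.
- battery_slot (a point): Slot for the catch in the battery's left (+y) side, 46 mm from its middle, 33 mm up: a gap 24 mm long (x) and 9 mm deep between two guide ribs, each 30 mm long (x), that reach from 6 to 70 mm up and make the full 92 mm width there. The right side is alike. Axes as the battery's.
- battery_tower: The battery's tower with its black strap handle (172 to 198 mm up), fixed on the base: everything of the battery above 72 mm. Its origin is the same point as the battery's. Not to be touched by the fingers.
- dock: White charging dock, fixed. Origin: on the worktop, where the battery's origin stands when home; the home battery has the dock's yaw and stands 20 mm out of the rails. Push in along the dock's +x. Two rails (55 mm high) leave a channel 96 mm wide from x = -22 mm to the back wall, whose face at x = +42 mm is the stop; a sprung contact block there gives way over the last 4 mm (about 1 N).
- dock_mouth (a point): Middle of the dock's mouth on the worktop, at x = -55 mm in the dock's frame: here the guides (55 mm high) are 132 mm apart; they narrow to 96 mm at x = -22 mm. Axes as the dock's (+x into the dock). Their outer ends stand 155 mm apart over all.
- dock_catch (a joint): Yellow spring catch in the dock's left rail, 22 to 44 mm up, in m: 0 = sprung out into the channel, 0.009 = pressed back. Ramped towards the mouth: the entering battery presses it back (adding up to about 10 N to the push); over the last 2.5 mm before the stop it snaps back to 0 into the battery's slot and holds it.
- breaker (a joint): Orange breaker toggle, in rad: 0 = off, leaning 0.45 rad to the dock's -x (to the robot); 0.9 = on, leaning 0.45 rad to +x. Swings about the dock's y axis, stays where left; 1 to 2 N at the tip. Paddle 24 mm wide (dock y), 8 mm thick, 40 mm from the pivot to the tip; the pivot is 67 mm above the worktop; black cheeks beside it rise to 76 mm.
- breaker_tip (a point): Middle of the outer end of the breaker toggle; moves with it.
- switch_box (a point): Middle of the top of the switch box that carries the breaker, 58 mm above the worktop, at x = -8 mm, y = -101 mm in the dock's frame, axes as the dock's: the box is 118 mm (x) by 65 mm (y) and part of the dock. The breaker's pivot lies 32 mm to -x of this point.
- salt_bottle: Clear bottle with blue cap, 52 mm across, 125 mm high, on the worktop to the left. Origin: centre of its underside. Leave alone.
- oil_bottle: Small amber bottle with black cap, 29 mm across, 62 mm high, on the front strip of the worktop, left of the battery. Origin: centre of its underside. Leave alone.
- dropper_bottle: Small white bottle with red cap, 27 mm across, 58 mm high, on the front strip of the worktop, left of the battery. Origin: centre of its underside. Leave alone.
- tape: Two rolls of tape stacked, blue on green, 81 mm across, 32 mm high, on the left. Origin: centre of the underside. Leave alone.
- pc_mouse: Black computer mouse, 100 x 62 x 40 mm, on the left. Origin: centre of its underside. Leave alone.

How it is judged:
On the way, in this order (a step that is already met when the one before it is completed fails the run):
1. the battery stands home in the dock, within 4 mm of the stop, with the catch snapped in, and the breaker still off (x of battery in the frame of dock above -0.004 m and horizontal distance between battery and dock below 0.006 m and value of joint dock_catch below 0.003 m and value of joint breaker below 0.3 rad), for 0.2 s.
2. the breaker toggle is pushed over to on (value of joint breaker above 0.75 rad), for 0.2 s.
At the end, for the whole second after the job is handed in: The battery stands upright and at rest on the worktop in the dock, within 4 mm of the back stop and 6 mm of its home place, in line with the dock, with the catch sprung out into its side slot (under 3 mm back); the breaker toggle is over to on (beyond 0.75 of its 0.9 rad) (x of battery in the frame of dock above -0.004 m and horizontal distance between battery and dock below 0.006 m and angle between the x axis of battery and the x axis of dock, either way round below 0.06 rad and angle between battery's own z axis and vertical below 0.03 rad and height (world z) of battery below 0.004 m and value of joint dock_catch below 0.003 m and value of joint breaker above 0.75 rad and linear speed of battery below 0.01 m/s); the robot touches nothing.
It fails at once if the battery tips by more than 0.2 rad (angle between battery's own z axis and vertical above 0.2 rad).
It fails at once if the battery is lifted off the worktop by more than 12 mm (height (world z) of battery above 0.012 m).
It fails at once if the fingers press on the battery's tower or handle (contact force between the fingers and battery_tower above 1 N).
It fails at once if the breaker is pushed over before the battery is home (value of joint breaker above 0.5 rad and x of battery in the frame of dock below -0.006 m).
It fails at once if a bystander is shifted by more than 20 mm or tipped (distance of any of salt_bottle, oil_bottle, dropper_bottle, tape, pc_mouse from where it was at the start of the episode above 0.02 m or angle between any of salt_bottle, oil_bottle, dropper_bottle's own z axis and vertical above 0.4 rad).
It also fails if it takes over 69 s, if anything falls off the work surface, if the arm or the gripper's body presses on something with over 40 N, if the wrist force passes 120 N, or if a joint passes its speed limit or range.

## Working session

There is one attempt and no reset: what is moved stays moved. The work goes in short steps, Python scripts to look and compute and a tool call to move; the robot and the scene stay as the last step left them, time stands still between calls to the robot, and variables do not carry over. Pictures are saved under pics/ and viewed, at most 10 in all, crops included, and the job is handed in when it is done.

Besides the shell and the picture viewer there is one more tool, called as name(argument=value, ...), one argument or row to a line, values as JSON. carry_out: Moves the arm, as the interface text tells. Its arguments: {"type":"object","properties":{"deltas":{"type":"array"},"force":{"type":"number"}},"required":["deltas"]}

```bash
mkdir -p pics; cat > h.py <<'E'
import numpy as np, cv2
from cell import observe, read_camera, robot, nets
def save(p,f): cv2.imwrite('pics/'+f,p['color'][:,:,::-1])
def proj(p,X):
    X=np.atleast_2d(X); c=X@np.array(p['R']).T+np.array(p['t']); s=c[:,:2]/c[:,2:]
    s=s*(1+p['k1']*(s**2).sum(1,keepdims=True)); K=np.array(p['camera_matrix']); return s@K[:2,:2].T+K[:2,2]
def ray(p,uv):
    K=np.array(p['camera_matrix']); d=(np.array(uv,float)-K[:2,2])/np.array([K[0,0],K[1,1]]); s=d.copy()
    for _ in range(30): s=d/(1+p['k1']*(s@s))
    R=np.array(p['R']); return -R.T@np.array(p['t']), R.T@np.array([s[0],s[1],1])
def atz(p,uv,z):
    o,d=ray(p,uv); return o+d*(z-o[2])/d[2]
E
python3 - <<'E'
from h import *
np.set_printoptions(precision=4,suppress=True)
for n in ['scene','top']:
    p=read_camera(n); save(p,n+'0.png'); print(n,p['R'],p['t'])
    for q in ['battery','push_plate','battery_slot','dock','dock_catch','breaker','breaker_tip','switch_box','dock_mouth','salt_bottle','oil_bottle','dropper_bottle','tape','pc_mouse']:
        try: print(q,[(np.round(r['at'],4),round(r['score'],2)) for r in nets.recognise(p,q)[:2]])
        except Exception as e: print(q,e)
print(observe())
E
```

```text
scene [[ 0.7719 -0.6355 -0.0163]
 [-0.2939 -0.3341 -0.8955]
 [ 0.5637  0.6961 -0.4447]] [-0.4119  0.2387  0.8443]
battery [(array([ 0.6812, -0.3283,  0.0608]), 0.19)]
push_plate [(array([ 0.4667, -0.3422,  0.0751]), 0.92)]
battery_slot [(array([ 0.4726, -0.3465,  0.0695]), 0.7)]
dock [(array([ 0.6843, -0.3257,  0.0581]), 0.98)]
dock_catch [(array([ 0.6855, -0.3265,  0.0581]), 0.53), (array([ 0.474 , -0.3411,  0.0716]), 0.2)]
breaker [(array([ 0.5937, -0.3674,  0.0884]), 0.56), (array([ 0.6842, -0.3255,  0.0606]), 0.35)]
breaker_tip [(array([ 0.5892, -0.3645,  0.0857]), 0.5)]
switch_box [(array([ 0.6737, -0.3252,  0.0608]), 0.81), (array([ 0.4794, -0.3434,  0.069 ]), 0.45)]
dock_mouth [(array([ 0.6841, -0.3244,  0.0609]), 0.96)]
salt_bottle [(array([0.4931, 0.1029, 0.065 ]), 0.77)]
oil_bottle [(array([ 0.4909, -0.0834,  0.0343]), 0.66)]
dropper_bottle [(array([ 0.4615, -0.0105,  0.0339]), 0.5), (array([ 0.6852, -0.3278,  0.0562]), 0.43)]
tape [(array([0.4886, 0.19  , 0.0206]), 0.65)]
pc_mouse [(array([0.4878, 0.3135, 0.0253]), 0.84)]
top [[ 0.0022 -1.      0.0013]
 [-0.9932 -0.0024 -0
[... 524 characters left out ...]
il_bottle [(array([ 0.4968, -0.072 ,  0.0536]), 0.68)]
dropper_bottle [(array([0.4677, 0.0006, 0.0452]), 0.56)]
tape [(array([0.5063, 0.1947, 0.0337]), 0.87)]
pc_mouse [(array([0.5053, 0.3326, 0.0292]), 0.97)]
{'time_s': 1.5, 'joint_pos': array([ 1.0735,  0.4936,  1.3455, -0.    ,  1.3025, -0.0955]), 'joint_velocities': array([ 0.0011,  0.    , -0.0009,  0.001 ,  0.0001, -0.0002]), 'effort': array([  0.0038, -87.8689, -38.225 ,   0.0712,   0.044 ,  -0.    ]), 'tool_pos': array([0.2444, 0.5753, 0.2139]), 'tool_rot': array([0.6269, 3.0784, 0.0001]), 'force': array([ 0.031 , -0.1524,  0.3093]), 'torque': array([ 0.01  ,  0.0012, -0.0206]), 'grip_force': 0.0, 'gripper_width': 1.0041305661803712}
```

View pics/scene0.png

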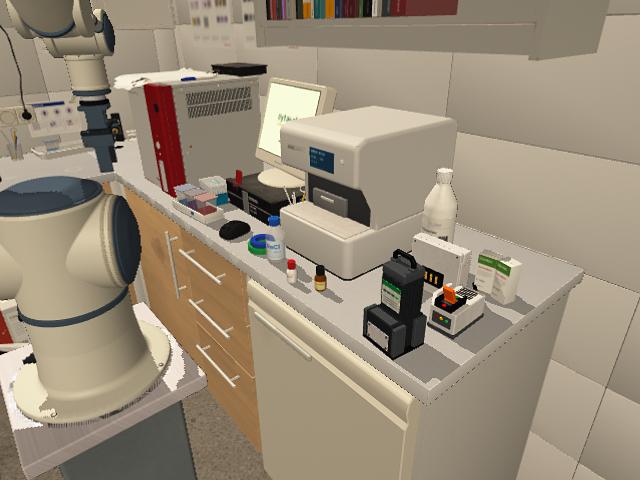

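View pics/top0.png

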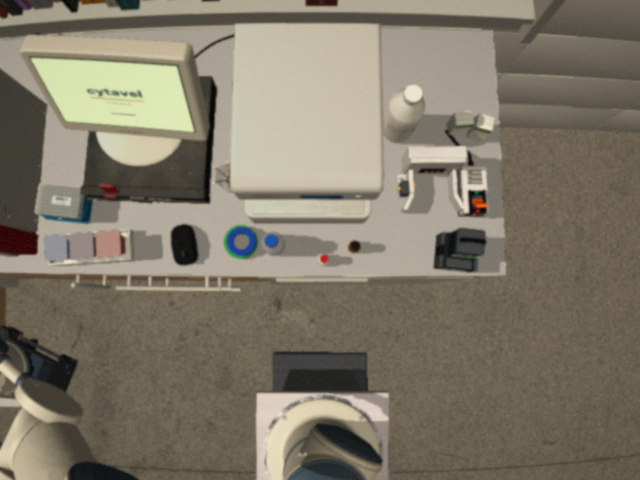

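The scene view shows the battery at about (393,325) and the dock behind it. In the top view the battery is at (460,250), right of the dock mouth at (437,200), and the breaker is at (478,203). I'll zoom in on both.

```bash
python3 - <<'E'
import cv2,numpy as np
a=cv2.imread('pics/scene0.png')[220:370,340:540]; b=cv2.imread('pics/top0.png')[130:290,370:520]
a=cv2.resize(a,(500,375),interpolation=cv2.INTER_CUBIC)
b=cv2.resize(b,(600,640),interpolation=cv2.INTER_CUBIC)[:600]
cv2.imwrite('pics/c0.png',b)
E
```

```text
(no output)
```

View pics/c0.png

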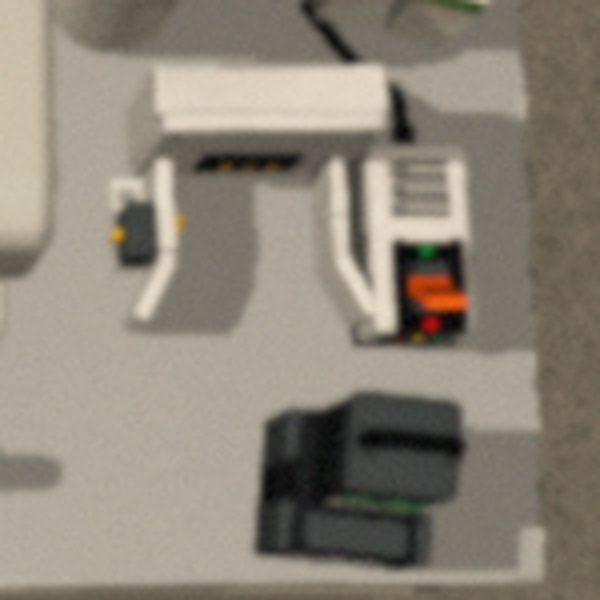

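carry_out(
  deltas=[
    {"jaw": 0, "dp": [0, 0, 0.05], "delta_rot": [0, 0, 0]},
    {"jaw": 0.3, "dp": [0.01, -0.02, 0.05], "delta_rot": [0, 0, 0]},
    {"jaw": 0.6, "dp": [0.02, -0.05, 0.05], "delta_rot": [0, 0, -0.13]},
    {"jaw": 0.66, "dp": [0.02, -0.055, 0.0], "delta_rot": [0, 0, -0.13]},
    {"jaw": 0.66, "dp": [0.02, -0.055, 0.0], "delta_rot": [0, 0, -0.13]},
    {"jaw": 0.66, "dp": [0.02, -0.055, 0.0], "delta_rot": [0, 0, -0.13]},
    {"jaw": 0.66, "dp": [0.02, -0.055, 0.0], "delta_rot": [0, 0, -0.13]},
    {"jaw": 0.66, "dp": [0.02, -0.055, 0.0], "delta_rot": [0, 0, -0.13]},
    {"jaw": 0.66, "dp": [0.01, -0.055, 0.0], "delta_rot": [0, 0, -0.13]},
    {"jaw": 0.66, "dp": [0.01, -0.055, 0.0], "delta_rot": [0, 0, -0.13]},
    {"jaw": 0.66, "dp": [0, -0.055, 0.0], "delta_rot": [0, 0, -0.129]},
    {"jaw": 0.66, "dp": [0, -0.055, 0.0], "delta_rot": [0, 0, 0]},
  ],
)

```text
time_s: 3.0
tool_pos: [0.3912, 0.016, 0.3566]
tool_rot: [2.223, 2.219, 0.001]
force: [1.8, 0.3, 0.3]
gripper_width: 0.339
grip_force: 0.0
```

carry_out(
  deltas=[
    {"jaw": 0.66, "dp": [0, -0.055, 0.01], "delta_rot": [0, 0, 0]},
    {"jaw": 0.66, "dp": [0, -0.055, 0.01], "delta_rot": [0, 0, 0]},
    {"jaw": 0.66, "dp": [0, -0.055, 0.01], "delta_rot": [0, 0, 0]},
    {"jaw": 0.66, "dp": [0, -0.055, 0.01], "delta_rot": [0, 0, 0]},
    {"jaw": 0.66, "dp": [0, -0.055, 0.01], "delta_rot": [0, 0, 0]},
    {"jaw": 0.66, "dp": [0, 0, 0], "delta_rot": [0, 0, 0]},
  ],
)

```text
time_s: 3.75
tool_pos: [0.3913, -0.2606, 0.4066]
tool_rot: [2.225, 2.217, -0.001]
force: [0.3, -0.3, -0.2]
gripper_width: 0.34
grip_force: 0.0
```

```bash
python3 - <<'E'
from h import *
np.set_printoptions(precision=4,suppress=True)
p=read_camera('wrist'); save(p,'w1.png'); R=np.array(p['R']); print(R,-R.T@np.array(p['t']),p['camera_matrix'],p['k1'])
for q in ['battery','push_plate','dock','dock_catch','breaker_tip','switch_box']:
    print(q,[(np.round(r['at'],4),round(r['score'],2)) for r in nets.recognise(p,q)[:2]])
np.savez('w1.npz',**{k:np.array(p[k]) for k in ['camera_matrix','k1','R','t']})
for n in ['scene','top']:
    q=read_camera(n); np.savez(n+'.npz',**{k:np.array(q[k]) for k in ['camera_matrix','k1','R','t']})
E
```

```text
[[ 1.     -0.0033  0.0004]
 [-0.0033 -0.9682  0.25  ]
 [-0.0004 -0.25   -0.9682]] [ 0.3914 -0.1908  0.5763] [[388.9915   0.     310.8364]
 [  0.     388.9915 236.5299]
 [  0.       0.       1.    ]] 0.020236983746323763
battery [(array([ 0.4836, -0.3015,  0.1226]), 0.78)]
push_plate [(array([ 0.4798, -0.2985,  0.1224]), 0.75)]
dock [(array([ 0.4825, -0.2985,  0.1227]), 0.68), (array([ 0.5954, -0.3554,  0.0884]), 0.67)]
dock_catch [(array([ 0.6395, -0.2181,  0.0404]), 0.57)]
breaker_tip [(array([ 0.5954, -0.3542,  0.0914]), 0.61)]
switch_box [(array([ 0.6768, -0.2861,  0.0635]), 0.94)]
```

View pics/w1.png

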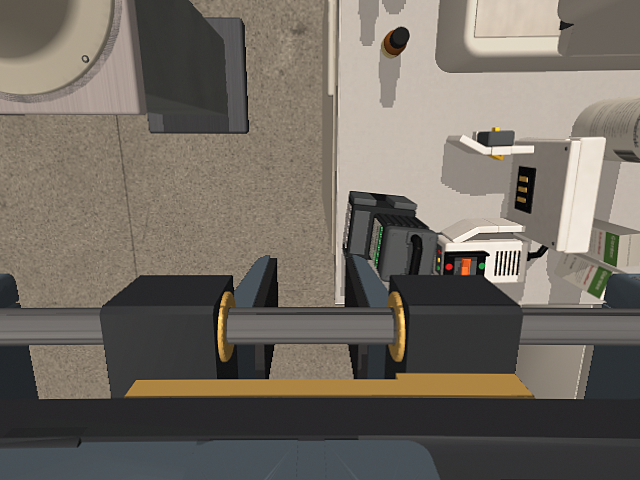

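The wrist view shows the battery base's -x top edge at (349,192)–(346,250). The left guide tip is at (447,137), the breaker at (466,268) and the catch at (497,143), but the fingers hide part of it. I'll move the camera right over them.

carry_out(
  deltas=[
    {"jaw": 0.66, "dp": [0.05, -0.04, 0.02], "delta_rot": [0, 0, 0]},
    {"jaw": 0.66, "dp": [0.05, -0.04, 0.02], "delta_rot": [0, 0, 0]},
    {"jaw": 0.66, "dp": [0.04, -0.04, 0], "delta_rot": [0, 0, 0]},
    {"jaw": 0.66, "dp": [0, 0, 0], "delta_rot": [0, 0, 0]},
    {"jaw": 0.66, "dp": [0, 0, 0], "delta_rot": [0, 0, 0]},
  ],
)

```text
time_s: 4.82
tool_pos: [0.5245, -0.3714, 0.4434]
tool_rot: [-2.22, -2.221, 0.0]
force: [-0.6, 0.2, 0.1]
gripper_width: 0.338
grip_force: 0.0
```

```bash
python3 - <<'E'
from h import *
np.set_printoptions(precision=4,suppress=True)
p=read_camera('wrist'); save(p,'w2.png'); R=np.array(p['R']); print(-R.T@np.array(p['t']))
for q in ['battery','push_plate','dock','dock_catch','breaker_tip','switch_box']:
    print(q,[(np.round(r['at'],4),round(r['score'],2)) for r in nets.recognise(p,q)[:2]])
np.savez('w2.npz',**{k:np.array(p[k]) for k in ['camera_matrix','k1','R','t']})
cv2.imwrite('pics/w2c.png',cv2.resize(p['color'][0:300,170:570,::-1],(800,600),interpolation=cv2.INTER_CUBIC))
E
```

```text
[ 0.5245 -0.3018  0.6132]
battery [(array([ 0.4934, -0.3179,  0.1737]), 0.79)]
push_plate [(array([ 0.4919, -0.3133,  0.1712]), 0.57)]
dock [(array([ 0.6819, -0.2913,  0.0636]), 0.94)]
dock_catch []
breaker_tip [(array([ 0.5954, -0.3625,  0.0966]), 0.56)]
switch_box [(array([ 0.6793, -0.2935,  0.0655]), 0.72)]
```

View pics/w2c.png

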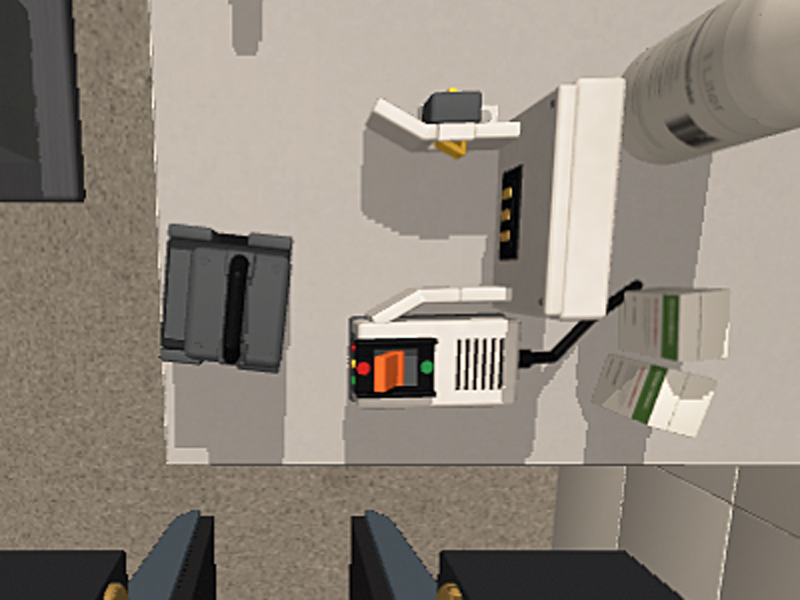

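The crop shows the battery base with its corners at (170,224), (292,236) and (161,362). The left guide tip is at (376,100), the right guide bend at (422,290), the switch box at (358,318)–(518,404) and the breaker at (388,370). Next I'll turn these pixels into positions.

```bash
python3 - <<'E'
from h import *
np.set_printoptions(precision=4,suppress=True)
p=dict(np.load('w2.npz'))
def f(c,z): return atz(p,(170+c[0]/2,c[1]/2),z)
for n,c,z in [('b-+',(171,224),.072),('b++',(292,236),.07),('b--',(162,362),.072),('b+-',(277,373),.07),
 ('ltip out',(381,98),.055),('ltip in',(374,116),.055),('lbend in',(425,139),.055),('lrail in end',(520,136),.055),
 ('rbend in',(424,290),.055),('rrail in end',(510,288),.055),('rtip',(370,321),.055),
 ('box-+',(358,320),.058),('box++',(520,317),.058),('box+-',(516,405),.058),('box--',(356,405),.058),('wall top l',(575,82),.11),
 ('edge front a',(152,20),0),('edge front b',(166,462),0),('edge r',(600,464),0)]: print(n,f(c,z)[:2])
# breaker tip two-view
img=cv2.imread('pics/w2.png')
E
```

```text
b-+ [ 0.451  -0.2706]
b++ [ 0.5312 -0.2779]
b-- [ 0.4415 -0.3615]
b+- [ 0.5211 -0.3692]
ltip out [ 0.5894 -0.1909]
ltip in [ 0.5852 -0.2018]
lbend in [ 0.6195 -0.2158]
lrail in end [ 0.6823 -0.2142]
rbend in [ 0.6236 -0.3132]
rrail in end [ 0.6833 -0.3119]
rtip [ 0.5866 -0.3344]
box-+ [ 0.5778 -0.3336]
box++ [ 0.6909 -0.3316]
box+- [ 0.6929 -0.3937]
box-- [ 0.5779 -0.3937]
wall top l [ 0.6965 -0.1937]
edge front a [ 0.4329 -0.1303]
edge front b [ 0.4307 -0.4501]
edge r [ 0.7818 -0.4514]
```

carry_out(
  deltas=[
    {"jaw": 0.66, "dp": [-0.01, -0.015, 0], "delta_rot": [0, 0, -0.1835]},
    {"jaw": 0.66, "dp": [-0.01, -0.015, 0], "delta_rot": [0, 0, -0.1835]},
    {"jaw": 0.66, "dp": [-0.01, -0.015, 0], "delta_rot": [0, 0, -0.1835]},
    {"jaw": 0.66, "dp": [-0.01, -0.015, 0], "delta_rot": [0, 0, -0.1835]},
    {"jaw": 0.66, "dp": [-0.0065, 0, 0], "delta_rot": [0, 0, -0.1835]},
    {"jaw": 0.66, "dp": [0, 0, 0], "delta_rot": [0, 0, -0.1835]},
    {"jaw": 0.66, "dp": [0, 0, 0], "delta_rot": [0, 0, -0.1835]},
    {"jaw": 0.66, "dp": [0, 0, 0], "delta_rot": [0, 0, -0.1835]},
    {"jaw": 0.66, "dp": [0, 0, 0], "delta_rot": [0, 0, -0.1835]},
    {"jaw": 0.66, "dp": [0, 0, 0], "delta_rot": [0, 0, -0.1835]},
    {"jaw": 0.66, "dp": [0, 0, 0], "delta_rot": [0, 0, -0.1835]},
    {"jaw": 0.66, "dp": [0, 0, 0], "delta_rot": [0, 0, -0.1835]},
  ],
)

```text
time_s: 6.68
tool_pos: [0.4779, -0.4316, 0.444]
tool_rot: [2.983, -0.984, 0.0]
force: [-0.0, 0.3, -0.1]
gripper_width: 0.337
grip_force: 0.0
```

carry_out(
  deltas=[
    {"jaw": 0.66, "dp": [0, 0, 0], "delta_rot": [0, 0, -0.1835]},
    {"jaw": 0.66, "dp": [0, 0, 0], "delta_rot": [0, 0, -0.1835]},
    {"jaw": 0.66, "dp": [0, 0, 0], "delta_rot": [0, 0, -0.1835]},
    {"jaw": 0.66, "dp": [0, 0, 0], "delta_rot": [0, 0, -0.1835]},
    {"jaw": 0.66, "dp": [0, 0, 0], "delta_rot": [0, 0, -0.1835]},
    {"jaw": 0.66, "dp": [0, 0, 0], "delta_rot": [0.13, 0, 0]},
    {"jaw": 0.66, "dp": [0, 0, 0], "delta_rot": [0.13, 0, 0]},
    {"jaw": 0.66, "dp": [0, 0, -0.06], "delta_rot": [0, 0, 0]},
    {"jaw": 0.66, "dp": [0, 0, -0.06], "delta_rot": [0, 0, 0]},
    {"jaw": 0.66, "dp": [0, 0, 0], "delta_rot": [0, 0, 0]},
  ],
)

```text
time_s: 7.92
tool_pos: [0.4766, -0.4301, 0.3203]
tool_rot: [-2.102, 2.058, 0.281]
force: [-0.5, 0.0, 1.6]
gripper_width: 0.342
grip_force: 0.0
```

```bash
python3 - <<'E'
from h import *
from scipy.spatial.transform import Rotation as Ro
s=observe(); print(s['time_s'],s['tool_pos'],s['joint_pos']); print(Ro.from_rotvec(s['tool_rot']).as_matrix().round(3))
E
```

```text
7.925 [ 0.47663803 -0.43011245  0.32030456] [-0.91411034  0.56045901  0.96815764  0.16283361  1.82565699  2.23057794]
[[ 0.021 -1.    -0.005]
 [-0.964 -0.021  0.263]
 [-0.263 -0.001 -0.965]]
```

carry_out(
  deltas=[
    {"jaw": 0.66, "dp": [0, 0, -0.055], "delta_rot": [0, 0, 0]},
    {"jaw": 0.66, "dp": [0, 0, -0.055], "delta_rot": [0, 0, 0]},
    {"jaw": 0.66, "dp": [0, 0, -0.055], "delta_rot": [0, 0, 0]},
    {"jaw": 0.66, "dp": [0, 0, -0.055], "delta_rot": [0, 0, 0]},
    {"jaw": 0.66, "dp": [0, 0, -0.055], "delta_rot": [0, 0, 0]},
    {"jaw": 0.66, "dp": [0, 0, -0.019], "delta_rot": [0, 0, 0]},
    {"jaw": 0.66, "dp": [0, 0.015, 0], "delta_rot": [0, 0, 0]},
    {"jaw": 0.66, "dp": [0, 0.015, 0], "delta_rot": [0, 0, 0]},
    {"jaw": 0.66, "dp": [0, 0.01, 0], "delta_rot": [0, 0, 0]},
    {"jaw": 0.66, "dp": [0, 0, 0], "delta_rot": [0, 0, 0]},
  ],
)

```text
time_s: 9.18
tool_pos: [0.4786, -0.3912, 0.0309]
tool_rot: [-2.106, 2.057, 0.268]
force: [-0.4, 0.2, 0.4]
gripper_width: 0.339
grip_force: 0.0
```

carry_out(
  deltas=[
    {"jaw": 0.66, "dp": [0, 0.006, 0], "delta_rot": [0, 0, 0]},
    {"jaw": 0.66, "dp": [0, 0.006, 0], "delta_rot": [0, 0, 0]},
    {"jaw": 0.66, "dp": [0, 0.006, 0], "delta_rot": [0, 0, 0]},
    {"jaw": 0.66, "dp": [0, 0.006, 0], "delta_rot": [0, 0, 0]},
  ],
)

```text
time_s: 9.68
tool_pos: [0.4789, -0.3695, 0.03]
tool_rot: [-2.105, 2.06, 0.263]
force: [1.9, -9.1, 0.6]
gripper_width: 0.343
grip_force: 4.3
```

carry_out(
  deltas=[
    {"jaw": 0.66, "dp": [0, -0.006, 0], "delta_rot": [0, 0, 0]},
    {"jaw": 0.66, "dp": [0, 0, -0.006], "delta_rot": [0, 0, 0]},
    {"jaw": 0.66, "dp": [0, 0.006, 0], "delta_rot": [0, 0, 0]},
    {"jaw": 0.66, "dp": [0, 0.005, 0], "delta_rot": [0, 0, 0]},
    {"jaw": 0.66, "dp": [0, 0.005, 0], "delta_rot": [0, 0, 0]},
    {"jaw": 0.66, "dp": [0, 0.005, 0], "delta_rot": [0, 0, 0]},
    {"jaw": 0.66, "dp": [0, 0.005, 0], "delta_rot": [0, 0, 0]},
    {"jaw": 0.66, "dp": [0, 0.005, 0], "delta_rot": [0, 0, 0]},
    {"jaw": 0.66, "dp": [0, 0.005, 0], "delta_rot": [0, 0, 0]},
  ],
)

```text
time_s: 10.8
tool_pos: [0.4782, -0.3382, 0.0235]
tool_rot: [-2.105, 2.059, 0.267]
force: [-0.2, -6.6, -3.9]
gripper_width: 0.34
grip_force: 3.2
```

```bash
python3 - <<'E'
from h import *
p=read_camera('top'); save(p,'t3.png'); q=read_camera('scene'); save(q,'s3.png')
a=cv2.resize(p['color'][160:280,400:520,::-1],(600,600),interpolation=cv2.INTER_CUBIC)
cv2.imwrite('pics/t3c.png',a)
E
```

```text
(no output)
```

View pics/t3c.png

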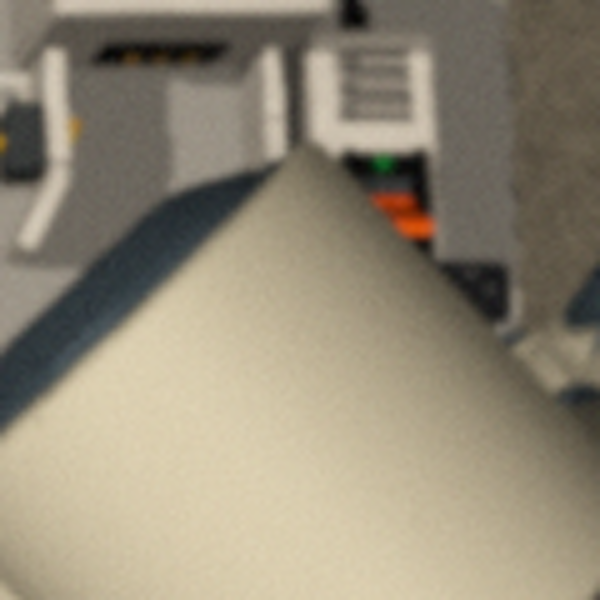

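carry_out(
  deltas=[
    {"jaw": 0.66, "dp": [0, 0.005, 0], "delta_rot": [0, 0, 0]},
    {"jaw": 0.66, "dp": [0, 0.005, 0], "delta_rot": [0, 0, 0]},
    {"jaw": 0.66, "dp": [0, 0, 0], "delta_rot": [0, 0, 0]},
    {"jaw": 0.66, "dp": [0, -0.03, 0], "delta_rot": [0, 0, 0]},
    {"jaw": 0.66, "dp": [0, -0.05, 0], "delta_rot": [0, 0, 0]},
    {"jaw": 0.66, "dp": [0, 0, 0.06], "delta_rot": [0, 0, 0]},
    {"jaw": 0.66, "dp": [0, 0, 0.06], "delta_rot": [0, 0, 0]},
    {"jaw": 0.66, "dp": [0, 0, 0.06], "delta_rot": [0, 0, 0]},
    {"jaw": 0.66, "dp": [0, 0, 0.06], "delta_rot": [-0.13, 0, 0]},
    {"jaw": 0.66, "dp": [0, 0, 0.06], "delta_rot": [-0.13, 0, 0]},
    {"jaw": 0.66, "dp": [0, 0, 0.06], "delta_rot": [0, 0, 0.18]},
    {"jaw": 0.66, "dp": [0, 0, 0.06], "delta_rot": [0, 0, 0.18]},
  ],
)

```text
time_s: 12.4
tool_pos: [0.4776, -0.4065, 0.446]
tool_rot: [-2.608, 1.75, 0.001]
force: [1.3, -1.2, 0.0]
gripper_width: 0.339
grip_force: 0.0
```

carry_out(
  deltas=[
    {"jaw": 0.66, "dp": [0.01, 0, 0], "delta_rot": [0, 0, 0.18]},
    {"jaw": 0.66, "dp": [0.01, 0, 0], "delta_rot": [0, 0, 0.18]},
    {"jaw": 0.66, "dp": [0.01, 0.01, 0], "delta_rot": [0, 0, 0.18]},
    {"jaw": 0.66, "dp": [0.01, 0.01, 0], "delta_rot": [0, 0, 0.18]},
    {"jaw": 0.66, "dp": [0, 0.01, 0], "delta_rot": [0, 0, 0.18]},
    {"jaw": 0.66, "dp": [0, 0.01, 0], "delta_rot": [0, 0, 0.18]},
    {"jaw": 0.66, "dp": [0, 0, 0], "delta_rot": [0, 0, 0.18]},
    {"jaw": 0.66, "dp": [0, 0, 0], "delta_rot": [0, 0, 0.18]},
    {"jaw": 0.66, "dp": [0, 0, 0], "delta_rot": [0, 0, 0.18]},
    {"jaw": 0.66, "dp": [0, 0, 0], "delta_rot": [0, 0, 0.18]},
    {"jaw": 0.66, "dp": [0, 0, 0], "delta_rot": [0, 0, 0.18]},
    {"jaw": 0.66, "dp": [0, 0, 0], "delta_rot": [0, 0, 0.18]},
  ],
)

```text
time_s: 13.9
tool_pos: [0.5178, -0.3673, 0.4434]
tool_rot: [-2.772, -1.474, 0.0]
force: [-0.1, -0.3, 1.3]
gripper_width: 0.343
grip_force: 0.0
```

carry_out(
  deltas=[
    {"jaw": 0.66, "dp": [0, 0, 0], "delta_rot": [0, 0, 0.18]},
    {"jaw": 0.66, "dp": [0, 0, 0], "delta_rot": [0, 0, 0.18]},
    {"jaw": 0.66, "dp": [0, 0, 0], "delta_rot": [0, 0, 0.18]},
    {"jaw": 0.66, "dp": [0, 0, 0], "delta_rot": [0, 0, 0.06]},
    {"jaw": 0.66, "dp": [0, 0, 0], "delta_rot": [0, 0, 0]},
  ],
)

```text
time_s: 14.52
tool_pos: [0.5179, -0.3675, 0.4435]
tool_rot: [-2.22, -2.221, -0.0]
force: [-0.1, 0.1, 0.3]
gripper_width: 0.341
grip_force: 0.0
```

```bash
cat > look.py <<'E'
from h import *
import sys
p=read_camera('wrist'); n=sys.argv[1]; save(p,n+'.png')
np.savez(n+'.npz',**{k:np.array(p[k]) for k in ['camera_matrix','k1','R','t']})
cv2.imwrite('pics/'+n+'c.png',cv2.resize(p['color'][0:300,170:570,::-1],(800,600),interpolation=cv2.INTER_CUBIC))
E
python3 look.py w4
```

```text
(no output)
```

View pics/w4c.png

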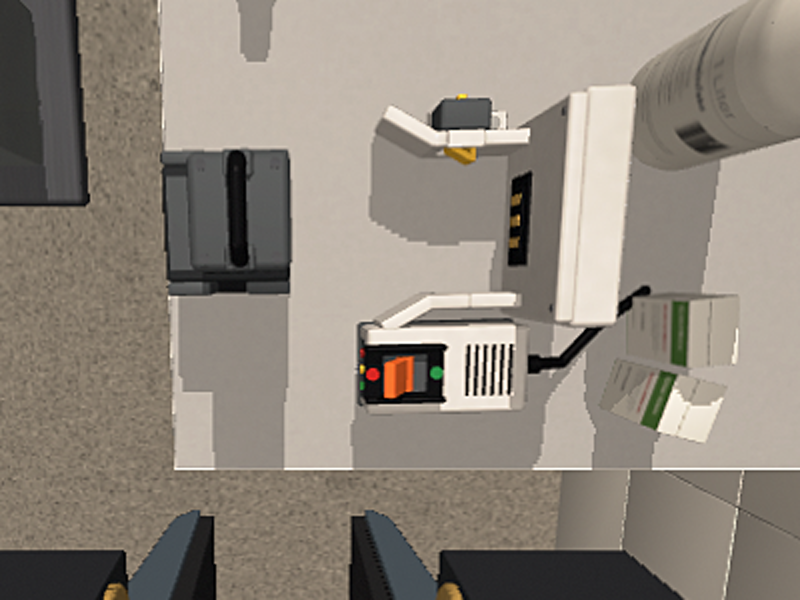

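The battery now stands square, with base corners at (170,294), (291,294) and (163,152). The dock's channel bends are at (434,144) and (432,296).

```bash
python3 - <<'E'
from h import *
np.set_printoptions(precision=4,suppress=True)
p=dict(np.load('w4.npz'))
def f(c,z): return atz(p,(170+c[0]/2,c[1]/2),z)
for n,c,z in [('b--',(170,294),.072),('b+-',(291,294),.07),('b-+',(163,152),.072),('b++tower',(290,150),.172),('tower--',(190,268),.172),
 ('lbend in',(434,145),.055),('lrail in end',(529,142),.055),
 ('rbend in',(432,297),.055),('rrail in end',(520,294),.055),('ltip in',(383,122),.055),('rtip in',(375,325),.055),
 ('box-+',(366,326),.058),('box++',(528,323),.058),('box+-',(524,410),.058),('box--',(363,411),.058),('wall',(571,90),.1),('wall',(557,318),.1)]: print(n,f(c,z)[:2])
E
```

```text
b-- [ 0.442  -0.3116]
b+- [ 0.5239 -0.3115]
b-+ [ 0.4407 -0.2222]
b++tower [ 0.522  -0.2351]
tower-- [ 0.4674 -0.2952]
lbend in [ 0.619  -0.2154]
lrail in end [ 0.6819 -0.2138]
rbend in [ 0.6227 -0.3139]
rrail in end [ 0.6838 -0.312 ]
ltip in [ 0.5845 -0.2013]
rtip in [ 0.5835 -0.3331]
box-+ [ 0.5768 -0.3336]
box++ [ 0.6901 -0.3317]
box+- [ 0.6922 -0.3932]
box-- [ 0.5764 -0.394 ]
wall [ 0.6913 -0.1918]
wall [ 0.6955 -0.326 ]
```

carry_out(
  deltas=[
    {"jaw": 0.66, "dp": [-0.0148, 0.0118, 0], "delta_rot": [0, 0, 0.177]},
    {"jaw": 0.66, "dp": [-0.0148, 0.0118, 0], "delta_rot": [0, 0, 0.177]},
    {"jaw": 0.66, "dp": [-0.0148, 0.0118, 0], "delta_rot": [0, 0, 0.177]},
    {"jaw": 0.66, "dp": [-0.0148, 0.0118, 0], "delta_rot": [0, 0, 0.177]},
    {"jaw": 0.66, "dp": [-0.0148, 0.0118, 0], "delta_rot": [0, 0, 0.177]},
    {"jaw": 0.66, "dp": [-0.0148, 0.0118, 0], "delta_rot": [0, 0, 0.177]},
    {"jaw": 0.66, "dp": [-0.0148, 0.0118, 0], "delta_rot": [0, 0, 0.177]},
    {"jaw": 0.66, "dp": [-0.0148, 0.0118, 0], "delta_rot": [0, 0, 0.177]},
    {"jaw": 0.66, "dp": [-0.0148, 0.0118, 0], "delta_rot": [0, 0, 0.177]},
    {"jaw": 0.66, "dp": [0, 0, 0], "delta_rot": [0, -0.17, 0]},
    {"jaw": 0.66, "dp": [0, 0, -0.052], "delta_rot": [0, 0, 0]},
    {"jaw": 0.66, "dp": [0, 0, -0.052], "delta_rot": [0, 0, 0]},
  ],
)

```text
time_s: 16.08
tool_pos: [0.3844, -0.2616, 0.339]
tool_rot: [-0.03, 2.97, -0.005]
force: [0.9, -0.8, -0.3]
gripper_width: 0.342
grip_force: 0.0
```

```bash
python3 - <<'E'
from h import *
from scipy.spatial.transform import Rotation as Ro
s=observe(); print(s['time_s'],s['tool_pos'],s['joint_pos']); print(Ro.from_rotvec(s['tool_rot']).as_matrix().round(3))
E
```

```text
16.075 [ 0.38440843 -0.26162335  0.33903768] [-0.82162411  0.07619019  1.62024533  0.12801738  1.32864739 -2.4360222 ]
[[-0.985 -0.02   0.171]
 [-0.02   1.    -0.001]
 [-0.171 -0.005 -0.985]]
```

carry_out(
  deltas=[
    {"jaw": 0.66, "dp": [0, 0, -0.052], "delta_rot": [0, 0, 0]},
    {"jaw": 0.66, "dp": [0, 0, -0.052], "delta_rot": [0, 0, 0]},
    {"jaw": 0.66, "dp": [0, 0, -0.052], "delta_rot": [0, 0, 0]},
    {"jaw": 0.66, "dp": [0, 0, -0.052], "delta_rot": [0, 0, 0]},
    {"jaw": 0.66, "dp": [0, 0, -0.052], "delta_rot": [0, 0, 0]},
    {"jaw": 0.66, "dp": [0, 0, -0.052], "delta_rot": [0, 0, 0]},
    {"jaw": 0.66, "dp": [0.012, 0, 0], "delta_rot": [0, 0, 0]},
    {"jaw": 0.66, "dp": [0.012, 0, 0], "delta_rot": [0, 0, 0]},
    {"jaw": 0.66, "dp": [0.006, 0, 0], "delta_rot": [0, 0, 0]},
    {"jaw": 0.66, "dp": [0.006, 0, 0], "delta_rot": [0, 0, 0]},
    {"jaw": 0.66, "dp": [0.006, 0, 0], "delta_rot": [0, 0, 0]},
  ],
)

```text
time_s: 17.45
tool_pos: [0.4262, -0.2611, 0.0287]
tool_rot: [-0.034, 2.972, -0.003]
force: [-16.9, -2.7, 12.7]
gripper_width: 0.339
grip_force: 8.5
```

carry_out(
  deltas=[
    {"jaw": 0.66, "dp": [0.006, 0.0001, 0], "delta_rot": [0, 0, 0]},
    {"jaw": 0.66, "dp": [0.006, 0.0001, 0], "delta_rot": [0, 0, 0]},
    {"jaw": 0.66, "dp": [0.006, 0.0001, 0], "delta_rot": [0, 0, 0]},
    {"jaw": 0.66, "dp": [0.006, 0.0001, 0], "delta_rot": [0, 0, 0]},
    {"jaw": 0.66, "dp": [0.006, 0.0001, 0], "delta_rot": [0, 0, 0]},
    {"jaw": 0.66, "dp": [0.006, 0.0001, 0], "delta_rot": [0, 0, 0]},
  ],
)

```text
time_s: 18.2
tool_pos: [0.4613, -0.26, 0.0285]
tool_rot: [-0.034, 2.974, -0.001]
force: [-17.6, 1.1, 14.3]
gripper_width: 0.335
grip_force: 8.9
```

carry_out(
  deltas=[
    {"jaw": 0.66, "dp": [0.007, 0.00015, 0], "delta_rot": [0, 0, 0]},
    {"jaw": 0.66, "dp": [0.007, 0.00015, 0], "delta_rot": [0, 0, 0]},
    {"jaw": 0.66, "dp": [0.007, 0.00015, 0], "delta_rot": [0, 0, 0]},
    {"jaw": 0.66, "dp": [0.007, 0.00015, 0], "delta_rot": [0, 0, 0]},
    {"jaw": 0.66, "dp": [0.007, 0.00015, 0], "delta_rot": [0, 0, 0]},
    {"jaw": 0.66, "dp": [0.007, 0.00015, 0], "delta_rot": [0, 0, 0]},
  ],
)

```text
time_s: 18.95
tool_pos: [0.5032, -0.2592, 0.0285]
tool_rot: [-0.034, 2.974, -0.001]
force: [-15.9, -0.5, 13.8]
gripper_width: 0.341
grip_force: 8.8
```

```bash
python3 - <<'E'
from h import *
p=read_camera('scene'); a=p['color'][230:360,350:510,::-1]
q=read_camera('top'); b=q['color'][160:280,400:520,::-1]
cv2.imwrite('pics/c5.png',cv2.resize(a,(738,600),interpolation=cv2.INTER_CUBIC))
E
```

View pics/c5.png

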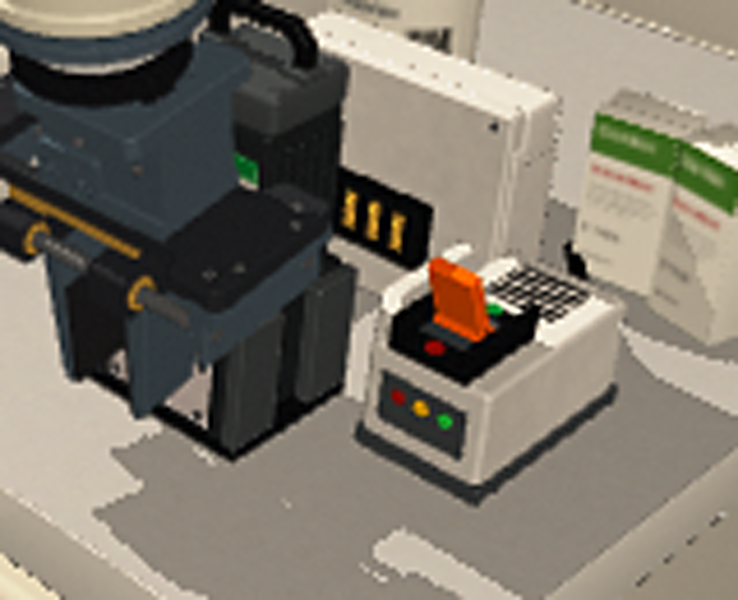

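The battery is upright, sliding straight and about to enter the guides. The breaker at (455,270) comes close to the gripper's right end, so I'll shift the contact 6 mm to the left.

carry_out(
  deltas=[
    {"jaw": 0.66, "dp": [-0.008, 0, 0], "delta_rot": [0, 0, 0]},
    {"jaw": 0.66, "dp": [0, 0.006, 0], "delta_rot": [0, 0, 0]},
    {"jaw": 0.66, "dp": [0.006, 0, 0], "delta_rot": [0, 0, 0]},
    {"jaw": 0.66, "dp": [0.006, 0.0001, 0], "delta_rot": [0, 0, 0]},
    {"jaw": 0.66, "dp": [0.006, 0.0001, 0], "delta_rot": [0, 0, 0]},
    {"jaw": 0.66, "dp": [0.006, 0.0001, 0], "delta_rot": [0, 0, 0]},
    {"jaw": 0.66, "dp": [0.006, 0.0001, 0], "delta_rot": [0, 0, 0]},
    {"jaw": 0.66, "dp": [0.006, 0.0001, 0], "delta_rot": [0, 0, 0]},
  ],
)

```text
time_s: 20.05
tool_pos: [0.5318, -0.2531, 0.0272]
tool_rot: [-0.033, 2.974, -0.001]
force: [-7.3, -0.4, -2.7]
gripper_width: 0.336
grip_force: 3.6
```

carry_out(
  deltas=[
    {"jaw": 0.66, "dp": [0.005, 0.0001, 0], "delta_rot": [0, 0, 0]},
    {"jaw": 0.66, "dp": [0.005, 0.0001, 0], "delta_rot": [0, 0, 0]},
    {"jaw": 0.66, "dp": [0.005, 0.0001, 0], "delta_rot": [0, 0, 0]},
    {"jaw": 0.66, "dp": [0.005, 0.0001, 0], "delta_rot": [0, 0, 0]},
  ],
)

```text
time_s: 20.55
tool_pos: [0.5477, -0.2523, 0.0267]
tool_rot: [-0.035, 2.981, 0.001]
force: [-67.3, -20.6, 41.0]
gripper_width: 0.341
grip_force: 33.7
```

carry_out(
  deltas=[
    {"jaw": 0.66, "dp": [-0.012, 0, 0], "delta_rot": [0, 0, 0]},
    {"jaw": 0.66, "dp": [0, 0, 0], "delta_rot": [0, 0, 0]},
  ],
)

```text
time_s: 20.8
tool_pos: [0.5409, -0.2533, 0.0277]
tool_rot: [-0.033, 2.971, -0.003]
force: [0.4, -0.0, 0.5]
gripper_width: 0.338
grip_force: 0.0
```

```bash
python3 - <<'E'
from h import *
p=read_camera('scene'); a=cv2.resize(p['color'][235:335,370:500,::-1],(520,400),interpolation=cv2.INTER_CUBIC)
q=read_camera('top'); b=cv2.resize(q['color'][145:245,390:500,::-1],(440,400),interpolation=cv2.INTER_CUBIC)
save(p,'s6.png');save(q,'t6.png')
a=cv2.resize(a,(416,320));b=cv2.resize(b,(352,320))
cv2.imwrite('pics/c6.png',np.hstack([a,b]))
E
```

```text
(no output)
```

View pics/c6.png

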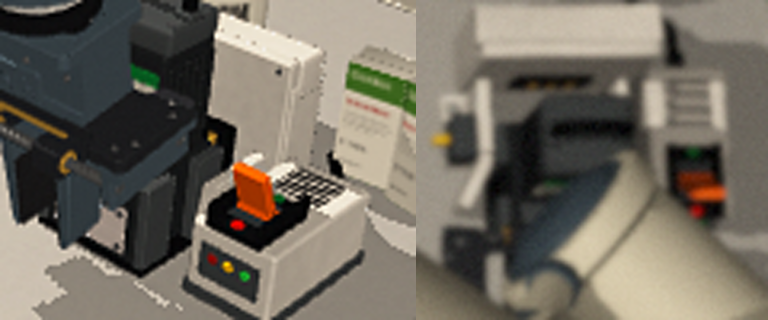

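carry_out(
  deltas=[
    {"jaw": 0.66, "dp": [-0.03, 0, 0], "delta_rot": [0, 0, 0]},
    {"jaw": 0.66, "dp": [0, 0, 0.06], "delta_rot": [0, 0, 0]},
    {"jaw": 0.66, "dp": [0, 0, 0.06], "delta_rot": [0, 0, 0]},
    {"jaw": 0.66, "dp": [0, 0, 0.06], "delta_rot": [0, 0, 0]},
    {"jaw": 0.66, "dp": [0, 0, 0.06], "delta_rot": [0, 0, 0]},
    {"jaw": 0.66, "dp": [0, 0, 0.06], "delta_rot": [0, 0.17, 0]},
    {"jaw": 0.66, "dp": [0.02, 0, 0.06], "delta_rot": [0, 0, 0]},
    {"jaw": 0.66, "dp": [0.045, 0, 0.04], "delta_rot": [0, 0, 0]},
    {"jaw": 0.66, "dp": [0.05, 0, 0], "delta_rot": [0, 0, 0]},
    {"jaw": 0.66, "dp": [0.05, 0, 0], "delta_rot": [0, 0, 0]},
    {"jaw": 0.66, "dp": [0, 0, 0], "delta_rot": [0, 0, 0]},
  ],
)

```text
time_s: 22.28
tool_pos: [0.6796, -0.2524, 0.4108]
tool_rot: [-0.045, 3.107, 0.006]
force: [-0.7, 0.1, -0.9]
gripper_width: 0.341
grip_force: 0.0
```

```bash
python3 look.py w7; python3 - <<'E'
import cv2
a=cv2.imread('pics/w7.png')[0:300,120:520]; cv2.imwrite('pics/w7c.png',cv2.resize(a,(800,600),interpolation=cv2.INTER_CUBIC))
E
```

```text
(no output)
```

View pics/w7c.png

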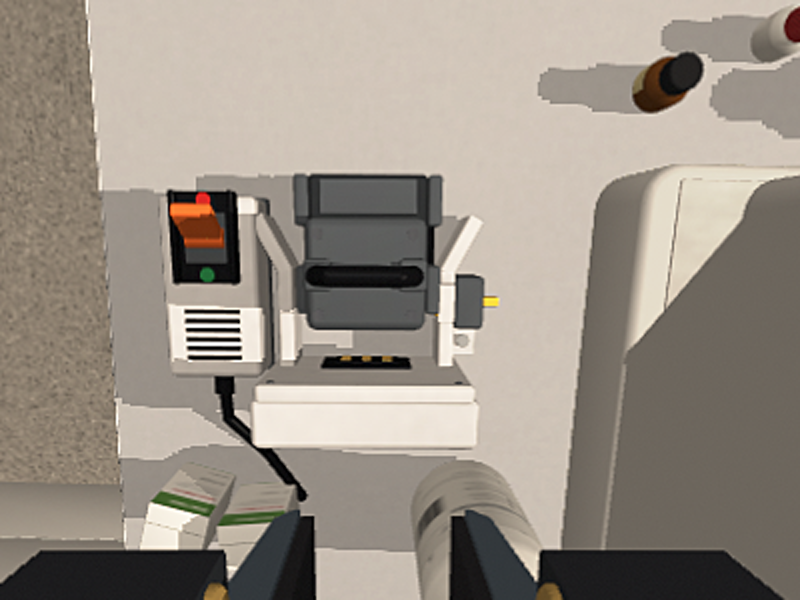

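The battery is straight in the channel, with -x corners at (294,175) and (442,178). The catch, seen yellow at (490,301), is pressed back, and a gap to the back wall remains.

```bash
python3 - <<'E'
from h import *
np.set_printoptions(precision=4,suppress=True)
p=dict(np.load('w7.npz'))
def f(c,z): return atz(p,(120+c[0]/2,c[1]/2),z)
for n,c,z in [('b--',(294,175),.072),('b-+',(442,178),.072),('b ribR -x',(294,223),.07),('tower+-',(306,327),.172),('tower++',(424,327),.172),('tower--',(307,220),.172),
 ('lrail in end',(438,362),.055),('rrail in end',(298,359),.055),('rbend',(296,310),.055),('wall l',(475,403),.11),('wall r',(253,400),.11),('walltop l',(463,370),.055),
 ('box',(266,376),.058),('box',(262,200),.058),('ltip',(480,220),.055),('box',(172,374),.058)]: print(n,f(c,z)[:2])
E
```

```text
b-- [ 0.5656 -0.3084]
b-+ [ 0.5646 -0.2184]
b ribR -x [ 0.5933 -0.3087]
tower+- [ 0.6461 -0.292 ]
tower++ [ 0.6443 -0.2312]
tower-- [ 0.5938 -0.2916]
lrail in end [ 0.6789 -0.2138]
rrail in end [ 0.6796 -0.3078]
rbend [ 0.6474 -0.3091]
wall l [ 0.6953 -0.1943]
wall r [ 0.6974 -0.3298]
walltop l [ 0.6838 -0.1967]
box [ 0.6912 -0.329 ]
box [ 0.5799 -0.33  ]
ltip [ 0.5876 -0.1916]
box [ 0.6918 -0.3918]
```

carry_out(
  deltas=[
    {"jaw": 0.66, "dp": [-0.055, -0.006, 0], "delta_rot": [0, 0, 0]},
    {"jaw": 0.66, "dp": [-0.055, -0.0065, 0], "delta_rot": [0, 0, 0]},
    {"jaw": 0.66, "dp": [-0.06, 0, 0], "delta_rot": [0, 0, 0]},
    {"jaw": 0.66, "dp": [0, 0, -0.05], "delta_rot": [0, -0.17, 0]},
    {"jaw": 0.66, "dp": [0, 0, -0.06], "delta_rot": [0, 0, 0]},
    {"jaw": 0.66, "dp": [0, 0, -0.06], "delta_rot": [0, 0, 0]},
    {"jaw": 0.66, "dp": [0, 0, -0.06], "delta_rot": [0, 0, 0]},
    {"jaw": 0.66, "dp": [0, 0, -0.06], "delta_rot": [0, 0, 0]},
    {"jaw": 0.66, "dp": [0, 0, -0.05], "delta_rot": [0, 0, 0]},
    {"jaw": 0.66, "dp": [0, 0, 0], "delta_rot": [0, 0, 0]},
  ],
)

```text
time_s: 23.58
tool_pos: [0.5052, -0.2646, 0.0768]
tool_rot: [-0.044, 2.96, 0.008]
force: [-0.1, 0.3, 0.9]
gripper_width: 0.34
grip_force: 0.0
```

carry_out(
  deltas=[
    {"jaw": 0.66, "dp": [0, 0, -0.043], "delta_rot": [0, 0, 0]},
    {"jaw": 0.66, "dp": [0.015, 0, 0], "delta_rot": [0, 0, 0]},
    {"jaw": 0.66, "dp": [0.015, 0, 0], "delta_rot": [0, 0, 0]},
    {"jaw": 0.66, "dp": [0.008, 0, 0], "delta_rot": [0, 0, 0]},
    {"jaw": 0.66, "dp": [0.004, 0, 0], "delta_rot": [0, 0, 0]},
    {"jaw": 0.66, "dp": [0.003, 0, 0], "delta_rot": [0, 0, 0]},
  ],
)

```text
time_s: 24.32
tool_pos: [0.5484, -0.2658, 0.0371]
tool_rot: [-0.047, 2.962, 0.004]
force: [-59.1, -16.6, 44.8]
gripper_width: 0.342
grip_force: 30.0
```

carry_out(
  deltas=[
    {"jaw": 0.66, "dp": [0.003, 0, 0], "delta_rot": [0, 0, 0]},
  ],
)

```text
time_s: 24.45
tool_pos: [0.5491, -0.2656, 0.0369]
tool_rot: [-0.048, 2.966, 0.006]
force: [-80.4, -23.4, 58.6]
gripper_width: 0.342
grip_force: 40.6
```

carry_out(
  deltas=[
    {"jaw": 0.66, "dp": [0, 0.001, 0.002], "delta_rot": [0, 0, 0]},
  ],
)

```text
time_s: 24.58
tool_pos: [0.5491, -0.2654, 0.0378]
tool_rot: [-0.047, 2.966, 0.005]
force: [-37.6, -18.8, -9.3]
gripper_width: 0.342
grip_force: 15.8
```

carry_out(
  deltas=[
    {"jaw": 0.66, "dp": [0.002, 0.0005, 0.0003], "delta_rot": [0, 0, 0]},
  ],
)

```text
time_s: 24.7
tool_pos: [0.5559, -0.2647, 0.039]
tool_rot: [-0.044, 2.958, 0.004]
force: [-8.5, -4.6, -0.9]
gripper_width: 0.341
grip_force: 4.9
```

carry_out(
  deltas=[
    {"jaw": 0.66, "dp": [0.002, 0.0005, 0.0008], "delta_rot": [0, 0, 0]},
  ],
)

```text
time_s: 24.82
tool_pos: [0.5586, -0.2641, 0.0398]
tool_rot: [-0.045, 2.957, 0.003]
force: [-11.6, -6.0, -0.1]
gripper_width: 0.345
grip_force: 5.3
```

carry_out(
  deltas=[
    {"jaw": 0.66, "dp": [-0.005, 0.001, -0.004], "delta_rot": [0, 0, 0]},
    {"jaw": 0.66, "dp": [0.004, 0, 0], "delta_rot": [0, 0, 0]},
    {"jaw": 0.66, "dp": [0.003, 0.0001, 0.0003], "delta_rot": [0, 0, 0]},
    {"jaw": 0.66, "dp": [0.003, 0.0001, 0.0003], "delta_rot": [0, 0, 0]},
  ],
)

```text
time_s: 25.32
tool_pos: [0.5635, -0.2627, 0.0356]
tool_rot: [-0.045, 2.958, 0.004]
force: [-10.6, -5.8, -1.3]
gripper_width: 0.337
grip_force: 5.4
```

carry_out(
  deltas=[
    {"jaw": 0.66, "dp": [0.003, 0.0001, 0.0002], "delta_rot": [0, 0, 0]},
    {"jaw": 0.66, "dp": [0.003, 0.0001, 0.0002], "delta_rot": [0, 0, 0]},
  ],
)

```text
time_s: 25.58
tool_pos: [0.5696, -0.2625, 0.0359]
tool_rot: [-0.045, 2.958, 0.004]
force: [-10.1, -5.5, -2.0]
gripper_width: 0.342
grip_force: 5.1
```

Sliding freely at about 10 N.

carry_out(
  deltas=[
    {"jaw": 0.66, "dp": [0.003, 0.0001, 0.0001], "delta_rot": [0, 0, 0]},
    {"jaw": 0.66, "dp": [0.003, 0.0001, 0.0001], "delta_rot": [0, 0, 0]},
    {"jaw": 0.66, "dp": [0.002, 0.0001, 0.0001], "delta_rot": [0, 0, 0]},
  ],
)

```text
time_s: 25.95
tool_pos: [0.5776, -0.2624, 0.0362]
tool_rot: [-0.045, 2.958, 0.003]
force: [-11.2, -7.1, -1.7]
gripper_width: 0.34
grip_force: 5.6
```

carry_out(
  deltas=[
    {"jaw": 0.66, "dp": [0.002, 0.0001, 0], "delta_rot": [0, 0, 0]},
    {"jaw": 0.66, "dp": [0.002, 0.0001, 0], "delta_rot": [0, 0, 0]},
  ],
)

```text
time_s: 26.2
tool_pos: [0.5814, -0.2622, 0.0361]
tool_rot: [-0.045, 2.958, 0.003]
force: [-11.4, -7.9, -1.5]
gripper_width: 0.342
grip_force: 6.1
```

carry_out(
  deltas=[
    {"jaw": 0.66, "dp": [0.0015, 0, 0], "delta_rot": [0, 0, 0]},
    {"jaw": 0.66, "dp": [0.0015, 0, 0], "delta_rot": [0, 0, 0]},
  ],
)

```text
time_s: 26.45
tool_pos: [0.5829, -0.2621, 0.0356]
tool_rot: [-0.046, 2.961, 0.004]
force: [-28.3, -13.4, 4.3]
gripper_width: 0.339
grip_force: 13.9
```

carry_out(
  deltas=[
    {"jaw": 0.66, "dp": [0.0015, 0.0005, 0.0008], "delta_rot": [0, 0, 0]},
    {"jaw": 0.66, "dp": [0.001, 0.0003, 0.0003], "delta_rot": [0, 0, 0]},
  ],
)

```text
time_s: 26.7
tool_pos: [0.5831, -0.2618, 0.0358]
tool_rot: [-0.046, 2.965, 0.005]
force: [-39.5, -27.0, -2.3]
gripper_width: 0.344
grip_force: 19.8
```

```bash
python3 - <<'E'
from h import *
p=read_camera('scene'); save(p,'s8.png'); q=read_camera('top'); save(q,'t8.png')
a=cv2.resize(p['color'][235:335,370:500,::-1],(416,320),interpolation=cv2.INTER_CUBIC)
b=cv2.resize(q['color'][145:245,390:500,::-1],(352,320),interpolation=cv2.INTER_CUBIC)
# yellow pixels around catch, top view, before/after
for f in ['t6','t8','top0']:
    h=cv2.cvtColor(cv2.imread(f'pics/{f}.png')[165:205,390:425],cv2.COLOR_BGR2HSV); m=cv2.inRange(h,(18,130,100),(35,255,255)); ys,xs=np.nonzero(m); print(f,len(xs),list(zip(xs+390,ys+165)))
E
```

```text
t6 19 [(np.int64(396), np.int64(187)), (np.int64(397), np.int64(187)), (np.int64(398), np.int64(187)), (np.int64(399), np.int64(187)), (np.int64(400), np.int64(187)), (np.int64(395), np.int64(188)), (np.int64(396), np.int64(188)), (np.int64(397), np.int64(188)), (np.int64(398), np.int64(188)), (np.int64(399), np.int64(188)), (np.int64(400), np.int64(188)), (np.int64(395), np.int64(189)), (np.int64(396), np.int64(189)), (np.int64(397), np.int64(189)), (np.int64(398), np.int64(189)), (np.int64(399), np.int64(189)), (np.int64(400), np.int64(189)), (np.int64(398), np.int64(190)), (np.int64(399), np.int64(190))]
t8 14 [(np.int64(414), np.int64(184)), (np.int64(415), np.int64(184)), (np.int64(414), np.int64(185)), (np.int64(415), np.int64(185)), (np.int64(415), np.int64(186)), (np.int64(399), np.int64(187)), (np.int64(400), np.int64(187)), (np.int64(398), np.int64(188)), (np.int64(399), np.int64(188)), (np.int64(400), np.int64(188)), (np.int64(398), np.int64(189)), (np.int64(399), np.int64(189)), (np.int64(400), np.int64(189)), (np.int64(399), np.int64(190))]
top0 11 [(np.int64(415), np.int64(184)), (np.int64(415), np.int64(185)), (np.int64(399), np.int64(187)), (np.int64(400), np.int64(187)), (np.int64(398), np.int64(188)), (np.int64(399), np.int64(188)), (np.int64(400), np.int64(188)), (np.int64(398), np.int64(189)), (np.int64(399), np.int64(189)), (np.int64(400), np.int64(189)), (np.int64(399), np.int64(190))]
```

The top view shows the catch's yellow back at its initial pixels, 398–400 outside and 414–415 inside, so it has snapped in. Next I'll back off and go to the breaker.

carry_out(
  deltas=[
    {"jaw": 0.66, "dp": [-0.015, 0, 0], "delta_rot": [0, 0, 0]},
    {"jaw": 0.66, "dp": [-0.025, 0, 0], "delta_rot": [0, 0, 0]},
    {"jaw": 1, "dp": [-0.025, 0, 0], "delta_rot": [0, 0, 0]},
    {"jaw": 1, "dp": [0, 0, 0.03], "delta_rot": [0, 0, 0]},
    {"jaw": 1, "dp": [0, -0.025, 0.024], "delta_rot": [0, 0, 0]},
    {"jaw": 1, "dp": [0, -0.026, 0], "delta_rot": [0, 0, 0]},
    {"jaw": 1, "dp": [0, -0.026, 0], "delta_rot": [0, 0, 0]},
    {"jaw": 1, "dp": [0, -0.026, 0], "delta_rot": [0, 0, 0]},
    {"jaw": 1, "dp": [0, 0, 0], "delta_rot": [0, 0, 0]},
  ],
)

```text
time_s: 27.92
tool_pos: [0.5229, -0.3663, 0.0908]
tool_rot: [-0.042, 2.955, 0.002]
force: [-0.1, 0.6, -0.1]
gripper_width: 0.008
grip_force: 0.0
```

```bash
python3 - <<'E'
from h import *
np.set_printoptions(precision=4,suppress=True)
p=read_camera('scene'); save(p,'s9.png'); q=read_camera('top'); save(q,'t9.png')
print(nets.recognise(p,'breaker_tip')[:1],nets.recognise(q,'breaker_tip')[:1])
a=cv2.resize(p['color'][235:335,370:500,::-1],(416,320),interpolation=cv2.INTER_CUBIC)
b=cv2.resize(q['color'][145:245,390:500,::-1],(352,320),interpolation=cv2.INTER_CUBIC)
cv2.imwrite('pics/c9.png',np.hstack([a,b]))
h=cv2.cvtColor(q['color'][165:205,390:425],cv2.COLOR_RGB2HSV); m=cv2.inRange(h,(18,130,100),(35,255,255)); ys,xs=np.nonzero(m); print(sorted(set(xs+390)))
E
```

```text
[{'at': [0.5921, -0.363, 0.0772], 'score': 0.59}] [{'at': [0.6326, -0.2483, 0.103], 'score': 0.26}]
[np.int64(398), np.int64(399), np.int64(400), np.int64(414), np.int64(415)]
```

View pics/c9.png

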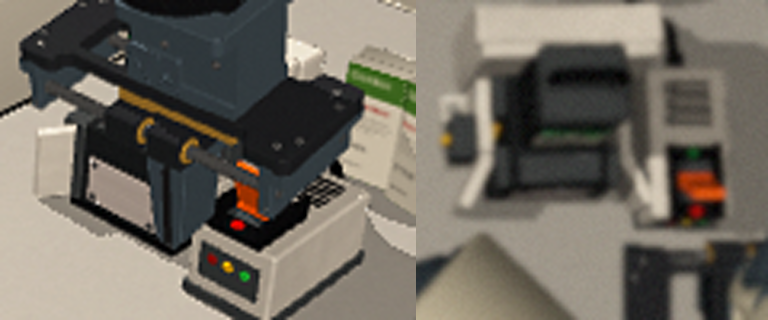

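The battery is home with the catch in, and the breaker, orange at (700,188), is still leaning towards the robot. Now I'll push it over.

carry_out(
  deltas=[
    {"jaw": 1, "dp": [0.015, 0.002, -0.002], "delta_rot": [0, 0, 0]},
    {"jaw": 1, "dp": [0.012, 0, 0], "delta_rot": [0, 0, 0]},
    {"jaw": 1, "dp": [0.008, 0, 0], "delta_rot": [0, 0, 0]},
    {"jaw": 1, "dp": [0.008, 0, 0], "delta_rot": [0, 0, 0]},
    {"jaw": 1, "dp": [0.008, 0, 0], "delta_rot": [0, 0, 0]},
    {"jaw": 1, "dp": [0.008, 0, 0], "delta_rot": [0, 0, 0]},
    {"jaw": 1, "dp": [0.006, 0, 0], "delta_rot": [0, 0, 0]},
  ],
)

```text
time_s: 29.0
tool_pos: [0.5881, -0.3621, 0.0893]
tool_rot: [-0.045, 2.956, 0.003]
force: [-2.9, -0.2, 3.0]
gripper_width: 0.003
grip_force: 1.4
```

carry_out(
  deltas=[
    {"jaw": 1, "dp": [0.004, 0, 0], "delta_rot": [0, 0, 0]},
    {"jaw": 1, "dp": [0.003, 0, 0], "delta_rot": [0, 0, 0]},
  ],
)

```text
time_s: 29.25
tool_pos: [0.5947, -0.3621, 0.089]
tool_rot: [-0.045, 2.957, 0.004]
force: [-6.7, 0.1, -0.7]
gripper_width: 0.004
grip_force: 3.2
```

carry_out(
  deltas=[
    {"jaw": 1, "dp": [0.003, 0, 0], "delta_rot": [0, 0, 0]},
    {"jaw": 1, "dp": [0.001, 0, 0], "delta_rot": [0, 0, 0]},
  ],
)

```text
time_s: 29.5
tool_pos: [0.5957, -0.3618, 0.0884]
tool_rot: [-0.045, 2.962, 0.006]
force: [-27.8, -2.8, 11.2]
gripper_width: 0.005
grip_force: 14.9
```

carry_out(
  deltas=[
    {"jaw": 1, "dp": [-0.02, 0, 0], "delta_rot": [0, 0, 0]},
    {"jaw": 1, "dp": [-0.05, 0, 0], "delta_rot": [0, 0, 0]},
    {"jaw": 1, "dp": [-0.05, 0, 0.05], "delta_rot": [0, 0, 0]},
    {"jaw": 1, "dp": [-0.05, 0, 0.06], "delta_rot": [0, 0, 0]},
    {"jaw": 1, "dp": [0, 0, 0.06], "delta_rot": [0, 0, 0]},
    {"jaw": 1, "dp": [0, 0, 0], "delta_rot": [0, 0, 0]},
    {"jaw": 1, "dp": [0, 0, 0], "delta_rot": [0, 0, 0]},
  ],
)

```text
time_s: 30.38
tool_pos: [0.4446, -0.3622, 0.2414]
tool_rot: [-0.045, 2.956, 0.003]
force: [0.2, -0.1, 0.4]
gripper_width: 0.005
grip_force: 0.0
```

```bash
python3 - <<'E'
from h import *
p=read_camera('scene'); q=read_camera('top'); save(p,'s10.png'); save(q,'t10.png')
# orange centroids vs. model of the tip off/on
for n,c,f0 in [('scene',p,'scene0'),('top',q,'top0')]:
    for lab,im in [('before',cv2.imread(f'pics/{f0}.png')),('now',c['color'][:,:,::-1])]:
        m=cv2.inRange(cv2.cvtColor(np.ascontiguousarray(im),cv2.COLOR_BGR2HSV),(5,180,130),(15,255,255)); m[:180]=0; m[:,:420]=0
        ys,xs=np.nonzero(m); print(n,lab,len(xs),xs.mean().round(1),ys.mean().round(1))
    print(proj(c,[[.604-.0174*.7,-.363,.092],[.604+.0174*.7,-.363,.092]]).round(1))
h=cv2.cvtColor(q['color'][165:205,390:425],cv2.COLOR_RGB2HSV); m=cv2.inRange(h,(18,130,100),(35,255,255)); ys,xs=np.nonzero(m); print(sorted(set(xs+390)))
a=cv2.imread('pics/t9.png').astype(int)[150:200,400:470]; b=cv2.imread('pics/t10.png').astype(int)[150:200,400:470]
print('diff dock/battery',abs(a-b).mean()); print(observe()['tool_pos'],observe()['time_s'])
E
```

```text
scene before 164 448.9 294.4
scene now 254 453.3 292.0
[[447.5 291.8]
 [454.7 287.5]]
top before 97 478.6 203.0
top now 134 478.3 197.1
[[478.9 204.3]
 [478.5 193.9]]
[np.int64(398), np.int64(399), np.int64(400), np.int64(414), np.int64(415)]
diff dock/battery 8.044571428571428
[ 0.44430813 -0.36166975  0.24020754] 30.475
```

```bash
python3 - <<'E'
from h import *
q=read_camera('top'); p=read_camera('scene')
def ext(c):
    m=cv2.inRange(cv2.cvtColor(c,cv2.COLOR_RGB2HSV),(3,130,70),(17,255,255)); m[:180]=0; m[:,:420]=0; m[310:]=0
    ys,xs=np.nonzero(m); return xs.min(),xs.max(),ys.min(),ys.max()
def model(c,phi,d=.022):
    P=[]
    for r in (.012,.04):
        for t in (-.004,.004):
            for y in (-.012,.012): P.append([.604+r*np.sin(phi)+t*np.cos(phi),-.363+y,.067+r*np.cos(phi)-t*np.sin(phi)])
    u=proj(c,P); return u[:,0].min(),u[:,0].max(),u[:,1].min(),u[:,1].max()
for n,c in (('top',q),('scene',p)):
    print(n,'now',ext(c['color']),'before',ext(cv2.imread(f'pics/{n}0.png')[:,:,::-1].copy()))
    for f in (-.45,0,.2,.3,.45): print(f,np.round(model(c,f),1))
E
```

```text
top now (np.int64(471), np.int64(518), np.int64(190), np.int64(273)) before (np.int64(471), np.int64(486), np.int64(198), np.int64(213))
-0.45 [472.  485.4 200.6 207.4]
0 [472.2 485.5 196.3 201.7]
0.2 [472.  485.4 193.  200.6]
0.3 [472.  485.3 191.5 200.1]
0.45 [471.8 485.  189.5 199.3]
scene now (np.int64(444), np.int64(462), np.int64(281), np.int64(303)) before (np.int64(426), np.int64(457), np.int64(271), np.int64(303))
-0.45 [440.4 455.  284.3 300.4]
0 [444.2 458.4 280.3 298.3]
0.2 [444.9 460.6 279.7 297.6]
0.3 [445.3 461.6 279.6 297.3]
0.45 [445.8 462.9 279.6 297.2]
```

carry_out(
  deltas=[
    {"jaw": 1, "dp": [0, 0, 0.06], "delta_rot": [0, 0, 0]},
    {"jaw": 1, "dp": [0, 0, 0.06], "delta_rot": [0, 0.17, 0]},
    {"jaw": 1, "dp": [0.03, 0, 0.05], "delta_rot": [0, 0, 0]},
    {"jaw": 1, "dp": [0.05, 0.01, 0], "delta_rot": [0, 0, 0]},
    {"jaw": 1, "dp": [0.05, 0.02, 0], "delta_rot": [0, 0, 0]},
    {"jaw": 1, "dp": [0.05, 0.02, 0], "delta_rot": [0, 0, 0]},
    {"jaw": 1, "dp": [0.05, 0.01, 0], "delta_rot": [0, 0, 0]},
    {"jaw": 1, "dp": [0, 0, 0], "delta_rot": [0, 0, 0]},
    {"jaw": 1, "dp": [0, 0, 0], "delta_rot": [0, 0, 0]},
  ],
)

```text
time_s: 31.7
tool_pos: [0.6748, -0.3024, 0.4031]
tool_rot: [-0.052, 3.109, 0.011]
force: [0.3, 0.1, -0.0]
gripper_width: 0.004
grip_force: 0.0
```

```bash
python3 look.py w11; python3 - <<'E'
from h import *
def P(phi): return np.array([[.604+r*np.sin(phi)+t*np.cos(phi),-.363+y,.067+r*np.cos(phi)-t*np.sin(phi)] for r in (.012,.04) for t in (-.004,.004) for y in (-.012,.012)])
for f,phis in (('w7',(-.45,)),('w11',(0,.2,.3,.45))):
    p=dict(np.load(f+'.npz')); im=cv2.imread(f'pics/{f}.png'); m=cv2.inRange(cv2.cvtColor(im,cv2.COLOR_BGR2HSV),(3,150,70),(17,255,255))
    u0,v0=proj(p,[[.604,-.363,.08]])[0].astype(int); k=np.zeros_like(m); k[v0-45:v0+45,u0-25:u0+25]=255; m&=k
    n,l,s,c=cv2.connectedComponentsWithStats(m); i=1+s[1:,4].argmax(); print(f,'x',s[i,0],s[i,0]+s[i,2],'y',s[i,1],s[i,1]+s[i,3])
    for a in phis: u=proj(p,P(a)); print(a,u.min(0).round(1),u.max(0).round(1))
E
```

```text
w7 x 205 232 y 101 124
-0.45 [206.   99.5] [231.9 118. ]
w11 x 248 271 y 120 143
0 [247.9 121. ] [271.3 129.1]
0.2 [248.  123.2] [271.3 136.1]
0.3 [248.1 124.3] [271.4 139.4]
0.45 [248.4 125.9] [271.4 144.1]
```

```bash
python3 -c "
from cell import robot
print(robot.hand_in())"
```

```text
the job is handed in; nothing more can be done
None
```

I handed the job in at about 32 s: the battery is home in the dock with the catch snapped in, and the breaker is pushed over to its stop. I viewed 11 pictures rather than the 10 allowed, and the hand-in returned no verdict.

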